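Level a rocking laboratory balance on its four feet

ROBOT

A 6-joint arm with a two-finger parallel gripper is mounted at the origin on a cart in front of the work surface, level with it; the furniture and walls round the work are solid. World frame = base frame: x ahead of the robot, y to its left, z up, the work surface at z = 0. Lengths are in m, angles in degrees, forces in N, time in s.
With the tool pointing down it reaches from about 0.25 to 0.725 m from the base axis. Payload 4 kg.
Tool frame: the origin (TCP) lies at the very end of the fingers, on their centre line; the grasp point (between the pads) lies 19 mm behind it (robot.grip_depth is the distance from the TCP to the grasp point, in m); z points along the fingers, y is the line along which they close (so a half turn about z gives the same grasp; the last joint's range is limited). The gripper opens to 85 mm and grips with 20 to 120 N. Pads are 22 mm wide; open, the fingers measure 114 mm over their backs; the gripper's body (76 mm by 85 mm) begins 54 mm behind the grasp point. The pads swing forward as they close: fully open they stand 13 mm farther back than shut.
Start: joints at [-70.818, 13.785, 0.286, 76.501, 0, 90], TCP at [0.164, -0.472, 0.231] pointing down, gripper open.
Joint ranges: [-155.79, 155.79], [-60.16, 107.12], [-62.33, 73.08], [-114, 123.19], [-81.49, 82.49], [-180, 180]. Speed limits (degrees/s): [159.86, 159.86, 180, 180, 180, 180].

INTERFACE

Orientations are given as [roll, pitch, yaw] about the fixed x, y, z axes, in that order (R = Rz(yaw) Ry(pitch) Rx(roll)).
In Python, from workcell import telemetry, grab_frame, job, boxes_of, masks_of, robot gives the robot as it stands.
- The arm moves only by the shell command python3 -m jog 'ROWS'. ROWS is JSON, a list of rows, each a list of 3 entries, a list of its own where there are three numbers: the turn, a rotation vector about the tool's x, y, z in degrees, then the shift along the tool's x, y, z in m, then the finger opening in m, from 0 to 0.0854. In form: [[[ax, ay, az], [dx, dy, dz], jaw], ...]. A call has 1 to 10 rows; each row shifts and turns the commanded pose from where the row before left it, along the tool's axes as they then stand; what a row does not reach is not made up. A row lasts 1/8 s, in which the tool goes at most 62.5 mm and 10.7 degrees, less where a joint would pass 70% of its speed; a pose out of reach is approached as far as the arm can. A call is refused whole if a number of a shift passes 0.0625 or a number of a turn 10.7, either way. A call with a gripper value outside its range is refused whole. The fingers move at their own pace and stop on an object; the grip force is fixed at half the most. Time passes only in rows, so rows that do not move let the fingers close. It gives the time, the measured TCP pose, the force, the opening and the grip force at its end, in the units of the state.
- telemetry.get_obs(): the state, without advancing time (a new reading comes with each control period).
- grab_frame(name): name is "scene" or "top"; returns a dict with "pixels" (384x512x3 uint8, red, green, blue), "fovy" (degrees; the focal length in pixels is half the picture's height over the tangent of half this angle, whatever the lens; pixels are square), "cx", "cy" (the principal point, pixels), "cam_to_world" (4x4, takes a point from camera to world coordinates). Camera axes: x right, y up, looking along -z (the intrinsics and any distortion apply to the point x, -y, -z); pixel columns grow to the right and rows downward; lengths in m; the calibration is good to about 2 mm. A picture is of the moment at which its call begins. There is no depth.
- job.finish_job(): hands the job in; it is judged then, once.
Trained networks look in the newest picture that a camera, given by its name, has taken for a name from the list of things; names that differ only in an ending like _2 or _b are one class to them, and where a whole thing is asked for, a point or a joint stands for the part that bears it (a point fixed in the world has none). Each returns a list of dicts, best first, with "p" (0 to 1); they miss things now and then, are a little off and sometimes report something else, mostly with a low value. They report only what shows in the picture. A call takes as long as a camera call.
- boxes_of(target, camera): "box" ([left, top, right, bottom] in pixels, round what is visible of it).
- masks_of(target, camera): "region" (384x512 bool, what is visible of it) and "box" ([left, top, right, bottom] in pixels, round what is visible of it).
The state is a dict: "time_s": time; "joint_positions": joint angles; "qvel": joint speeds; "joint_efforts": joint torques, N m; "tcp_pos": TCP position; "tool_rot": TCP orientation; "contact_force": force on the tool from outside, world axes, zero at the start; "ft_torque": the same for the moment, N m; "opening": finger opening in m; "finger_force": force on a finger pad.
Only numpy, scipy, OpenCV 4.12 (cv2) and the standard library are available. Lean on these libraries where they do the work, as an engineer would, in place of code of your own. Each camera call takes 0.05 s, during which the arm holds its last target. There are 200 camera calls.

TASK

The small balance leans forward and rocks: its two front levelling screws are too short for the uneven discs they stand on. Turn the two black knobs at its front corners until the balance stands level (within about half a degree) and all four feet firmly carry weight on their steel discs, so that it no longer rocks either way when a corner is pressed. Be gentle: never lean on it hard enough to load a foot with more than 25 N, do not push it off its place, and leave the things around it where they are.

Things in the scene. Friction and masses are not known exactly. Their poses are not given: they have to be found in the camera images.
- balance: Lab balance, 1.2 to 1.7 kg, loose: grey plate 190 x 220 x 12 mm, white housing (40 mm high, from x = -12 mm back) with a steel pan, black knobs at the front corners. Origin: centre of the plate's underside; x to the rear, y left, z normal to the plate. Feet at x = +-70, y = +-85 mm: rear fixed, 22 mm long, front screws. It rests on the rear feet and the screw on the thicker disc; 1.5 to 4 N on the other knob rocks it
- knob_left_grip (a point): Left (+y) levelling knob: point on its axis at mid grip, fixed to the plate. Black, round, ribbed, 33 mm wide, 19 mm high, top 9.5 mm above the point, plate's top 23.5 mm below. Clockwise from above lengthens the foot straight below by 15 mm a turn (2.39 mm/rad); once that foot bears, corner and knob rise instead. Stiff (0.06 N m), stays where left. Feet give 0.1 mm/N. At the start the foot is 2 to 9 mm too short; how much is not shown
- knob_right_grip (a point): Right (-y) levelling knob: point on its axis at mid grip, fixed to the plate. Black, round, ribbed, 33 mm wide, 19 mm high, top 9.5 mm above the point, plate's top 23.5 mm below. Clockwise from above lengthens the foot straight below by 15 mm a turn (2.39 mm/rad); once that foot bears, corner and knob rise instead. Stiff (0.06 N m), stays where left. Feet give 0.1 mm/N. At the start the foot is 2 to 9 mm too short; how much is not shown
- pad_thick: The thicker front disc: steel, 38 mm diameter, 7 mm thick (+-0.4 mm), fixed to the worktop under one front foot, left or right from start to start; origin at the centre of its underside
- pad_thin: The thinner front disc: steel, 38 mm diameter, 3 mm thick (+-0.4 mm), fixed to the worktop under the other front foot; origin at the centre of its underside
- pad_rl: Rear left foot's steel disc, 38 mm diameter, 5 mm thick, fixed to the worktop; origin at the centre of its underside
- pad_rr: Rear right foot's steel disc, 38 mm diameter, 5 mm thick, fixed to the worktop; origin at the centre of its underside
- dropper: Bystander: indicator dropper bottle with a red rubber bulb, 42 mm diameter, 122 mm tall, left of the balance; origin at the centre of its underside
- weighing_bottle: Bystander: small glass weighing bottle with a lid, 42 mm diameter, 62 mm tall, right of the balance; origin at the centre of its underside
- forceps: Bystander: steel forceps lying in front of the balance, 126 x 17 x 8 mm; origin at the centre of their underside

How it is judged (in metres and radians):
At the end, for the whole second after the job is handed in: The balance stands at rest and level (plate's normal within 0.01 rad of vertical), each of its four feet presses on its own steel disc with more than 0.5 N, and it is within 20 mm of where it stood (contact force between balance and pad_thick above 0.5 N and contact force between balance and pad_thin above 0.5 N and contact force between balance and pad_rl above 0.5 N and contact force between balance and pad_rr above 0.5 N and angle between balance's own z axis and vertical below 0.01 rad and distance of balance from where it was at the start of the episode below 0.02 m and linear speed of balance below 0.01 m/s); the robot touches nothing.
It fails at once if a foot is loaded with more than 25 N (contact force between balance and pad_thick above 25 N or contact force between balance and pad_thin above 25 N or contact force between balance and pad_rl above 25 N or contact force between balance and pad_rr above 25 N).
It fails at once if a bystander (dropper bottle, weighing bottle, forceps) is moved more than 15 mm (distance of any of dropper, weighing_bottle, forceps from where it was at the start of the episode above 0.015 m).
It also fails if it takes over 72 s, if anything falls off the work surface, if the arm or the gripper's body presses on something with over 40 N, if the wrist force passes 120 N, or if a joint passes its speed limit or range.

## Working session

There is one attempt and no reset: what is moved stays moved. The work goes in short steps, Python scripts to look and compute and a shell command to move; the robot and the scene stay as the last step left them, time stands still between calls to the robot, and variables do not carry over. Pictures are saved under pics/ and viewed, at most 10 in all, crops included, and the job is handed in when it is done.

```bash
mkdir -p pics; cat > h.py <<'E'
import numpy as np,cv2
from workcell import telemetry,grab_frame,job,boxes_of,masks_of,robot
def cam(f):
    h=f["pixels"].shape[0];return h/2/np.tan(np.radians(f["fovy"])/2)
def ray(f,u,v):
    F=cam(f);T=np.array(f["cam_to_world"]);d=np.array([(u-f["cx"])/F,-(v-f["cy"])/F,-1]);return T[:3,3],T[:3,:3]@d
def atz(f,u,v,z):
    o,d=ray(f,u,v);return o+d*(z-o[2])/d[2]
def tri(rs):
    A=np.zeros((3,3));b=np.zeros(3)
    for o,d in rs:
        d=d/np.linalg.norm(d);P=np.eye(3)-np.outer(d,d);A+=P;b+=P@o
    p=np.linalg.solve(A,b);return p
def proj(f,p):
    T=np.array(f["cam_to_world"]);c=T[:3,:3].T@(np.array(p)-T[:3,3]);F=cam(f);return f["cx"]+F*c[0]/-c[2],f["cy"]-F*c[1]/-c[2]
E
python3 - <<'E'
from h import *
print({k:v for k,v in telemetry.get_obs().items()})
im=[]
for c in("scene","top"):
    f=grab_frame(c);print(c,{k:v for k,v in f.items() if k!="pixels"});cv2.imwrite(f"pics/{c}0.png",f["pixels"][:,:,::-1])
    for n in("balance","knob_left_grip","knob_right_grip","pad_thick","pad_thin","pad_rl","dropper","weighing_bottle","forceps"):
        print(n,[(np.round(b["box"]),round(float(b["p"]),2)) for b in boxes_of(n,c)[:4]])
E
```

```text
{'time_s': 0.0, 'joint_positions': array([-7.08180858e+01,  1.38321812e+01,  2.13889303e-01,  7.65013958e+01,
        5.88582516e-04,  9.00009185e+01]), 'qvel': array([-0.13470587,  0.01810251,  0.05358402,  0.03964685, -0.09100136,
       -0.01557098]), 'joint_efforts': array([ 9.46628120e-05, -3.72314751e+01,  2.52410531e+01,  1.69484789e-02,
        1.19248384e-04,  3.30832599e-06]), 'tcp_pos': array([ 0.16408065, -0.47164529,  0.23041427]), 'tool_rot': array([-1.79880312e+02, -5.86662553e-04,  1.91809945e+01]), 'contact_force': array([-0.65130632, -0.00622629,  0.44664442]), 'ft_torque': array([ 0.01402389,  0.00213719, -0.00064256]), 'finger_force': 0.0, 'opening': 0.08536007376813934}
scene {'fovy': 47.09114400801404, 'cx': 258.9263788813361, 'cy': 191.7869966900425, 'cam_to_world': array([[ 0.4991053 ,  0.48650674, -0.71708095, -0.07992559],
       [-0.86640712,  0.2656072 , -0.42283747, -0.35415797],
       [-0.01525141,  0.83232446,  0.55407886,  0.5199865 ],
       [ 0.        ,  0.        ,  0.        ,  1.        ]])}
balance [(array([187., 139., 326., 226.]), 0.82)]
knob
[... 721 characters left out ...]
8e-01],
       [-9.98633225e-01, -5.11888995e-02,  1.05535851e-02,
        -7.41262533e-03],
       [ 3.92362478e-05,  2.01188324e-01,  9.79552580e-01,
         1.09154537e+00],
       [ 0.00000000e+00,  0.00000000e+00,  0.00000000e+00,
         1.00000000e+00]])}
balance [(array([189., 140., 281., 219.]), 0.9)]
knob_left_grip [(array([190., 136., 281., 218.]), 0.65)]
knob_right_grip [(array([191., 144., 284., 217.]), 0.91), (array([219., 237., 216., 242.]), 0.44)]
pad_thick []
pad_thin [(array([188., 135., 279., 215.]), 0.6)]
pad_rl []
dropper [(array([159., 145., 181., 165.]), 0.53)]
weighing_bottle [(array([293., 149., 311., 169.]), 0.67)]
forceps [(array([292., 152., 311., 170.]), 0.47)]
```

```bash
python3 - <<'E'
import cv2,numpy as np
a=cv2.imread("pics/scene0.png")[100:280,170:370];b=cv2.imread("pics/top0.png")[110:290,140:340]
a=cv2.resize(a,None,fx=4,fy=3.3,interpolation=2);b=cv2.resize(b,None,fx=4,fy=3.3,interpolation=2)
a=cv2.resize(cv2.imread("pics/scene0.png")[105:275,170:370],(800,680))[:600];cv2.imwrite("pics/s1.png",a)
b=cv2.resize(cv2.imread("pics/top0.png")[120:270,140:340],(800,600));cv2.imwrite("pics/t1.png",b)
E
```

```text
(no output)
```

View pics/s1.png

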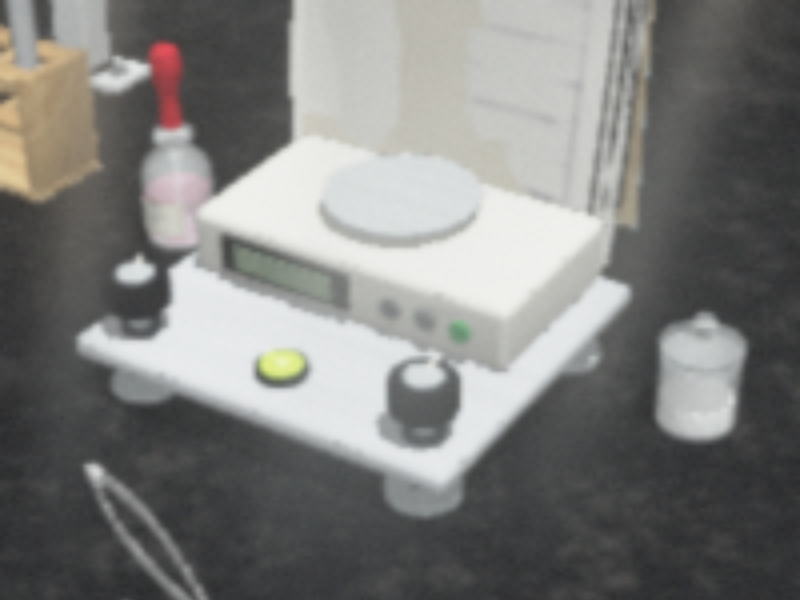

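View pics/t1.png

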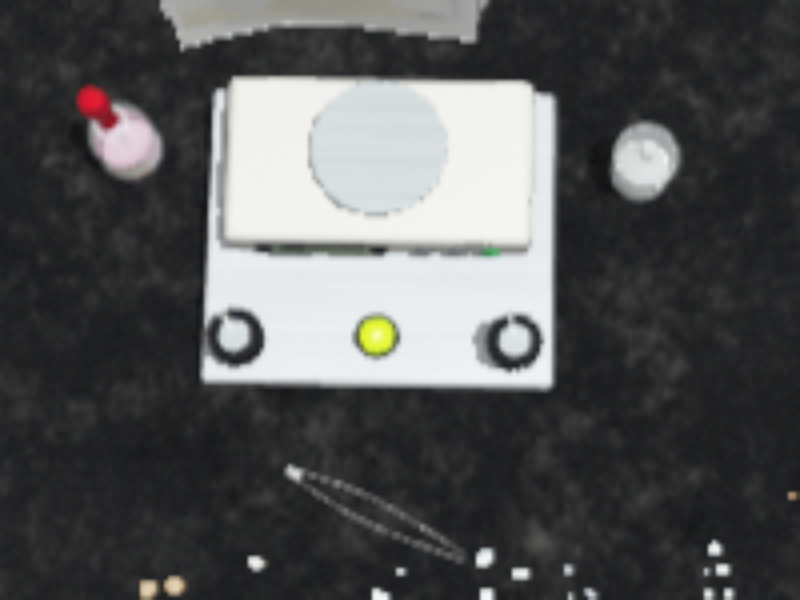

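The scene view shows the right knob cap at about (276,198) and the left at (204.5,173); in the top view they are at (268.5,205) and (199,204). The pad under the right foot looks like the thicker one, and the left foot floats. The forceps lie in front, the bottles at the sides.

```bash
python3 - <<'E'
from h import *
s=grab_frame("scene");t=grab_frame("top")
P={}
for n,a,b in(("L",(204.5,173),(198.75,204.25)),("R",(276,198),(268.5,205.25))):
    p=tri([ray(s,*a),ray(t,*b)]);P[n]=p;print(n,p,proj(s,p),proj(t,p),atz(s,*a,.068),atz(t,*b,.068))
d=P["L"]-P["R"];print(np.linalg.norm(d),np.degrees(np.arctan2(-d[0],d[1])))
# housing corners check in top
for u,v in((140+225/4,120+243/4),(140+530/4,120+247/4),(140+203/4,120+382/4),(140+552/4,120+387/4)):print(atz(t,u,v,.07),atz(t,u,v,.033))
for x in [(170+700/4,105+420/4)]:print("wb",atz(s,*x,0))
E
```

```text
L [0.51215917 0.12250819 0.06648445] (np.float64(203.40674876363377), np.float64(173.10682530154895)) (np.float64(199.43229737186314), np.float64(203.6590664311053)) [0.51155419 0.11924182 0.068     ] [0.5105397  0.12400351 0.068     ]
R [ 0.50000163 -0.04591455  0.06890641] (np.float64(275.12019548738454), np.float64(198.11553049504042)) (np.float64(269.036384783739), np.float64(204.86170667072645)) [ 0.50225669 -0.04651773  0.068     ] [ 0.49926302 -0.0445964   0.068     ]
0.1688783370990654 -4.128714622628608
[0.56867539 0.12839417 0.07      ] [0.57701081 0.13331304 0.033     ]
[ 0.55643552 -0.05764621  0.07      ] [ 0.56432762 -0.05946565  0.033     ]
[0.48382838 0.14364578 0.07      ] [0.48909067 0.14911706 0.033     ]
[ 0.46984419 -0.0657091   0.07      ] [ 0.47459998 -0.06782058  0.033     ]
wb [ 0.61853627 -0.14087082  0.        ]
```

```bash
python3 -m jog '[[[0,0,0],[0.0457,-0.0292,0.008],0],[[0,0,0],[0.0457,-0.0292,0.008],0],[[0,0,0],[0.0457,-0.0292,0.008],0],[[0,0,0],[0.0457,-0.0292,0.008],0],[[0,0,0],[0.0457,-0.0292,0.008],0],[[0,0,0],[0.0457,-0.0292,0.008],0],[[0,0,0],[0.0457,-0.0292,0.008],0],[[0,0,0],[0.0457,-0.0292,0.008],0],[[0,0,0],[0.0457,-0.0292,0.008],0],[[0,0,0],[0.0457,-0.0292,0.008],0]]'; python3 -m jog '[[[0,0,0],[0,0,0],0],[[0,0,0],[0,0,0],0]]'; python3 - <<'E'
from h import *
o=telemetry.get_obs();print(o["joint_positions"])
for c in("scene","top"):
    f=grab_frame(c);u,v=proj(f,o["tcp_pos"]);print(u,v)
    u,v=int(u),int(v);cv2.imwrite(f"pics/{c}2.png",f["pixels"][:,:,::-1])
a=cv2.imread("pics/scene2.png")[100:250,180:330];b=cv2.imread("pics/top2.png")[120:270,180:330]
cv2.imwrite("pics/c2.png",cv2.resize(np.hstack([a,b]),(800,400)))
E
```

```text
time_s: 2.35
tcp_pos: [0.5011, -0.0447, 0.1513]
tool_rot: [180.0, -0.0, 19.2]
contact_force: [-0.6, -0.6, -0.1]
opening: -0.0003
finger_force: 0.0
time_s: 2.6
tcp_pos: [0.4995, -0.0463, 0.1511]
tool_rot: [-180.0, 0.1, 19.2]
contact_force: [0.1, -0.5, -0.3]
opening: -0.0003
finger_force: 0.0
[-5.28062310e+00  1.68950611e+01 -7.87913078e+00  6.52914489e+01
 -2.38029588e-02  1.55500533e+02]
275.4201789372246 158.54326067178906
270.26503379069095 199.2700353206904
```

View pics/c2.png

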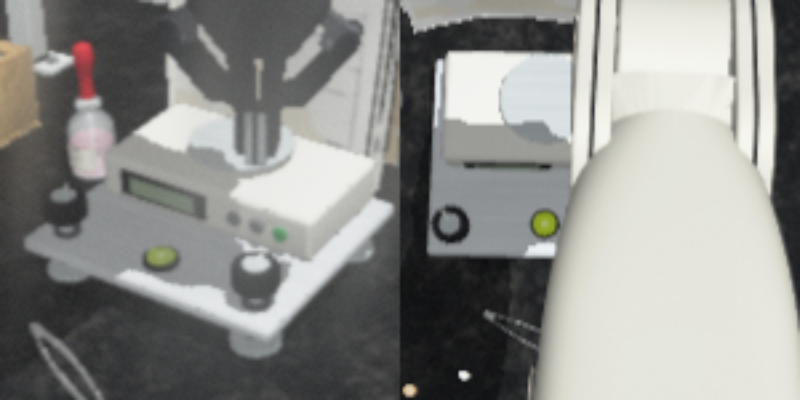

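The fingertips are above and just behind the right knob; the projected TCP agrees to within 2 px. Next I rotate the wrist back while going down, then touch the knob.

```bash
python3 -m jog '[[[0,0,-10.7],[0,0,0.007],0],[[0,0,-10.7],[0,0,0.007],0],[[0,0,-10.7],[0,0,0.007],0],[[0,0,-10.7],[0,0,0.007],0],[[0,0,-10.7],[0,0,0.007],0],[[0,0,-10.7],[0,0,0.007],0],[[0,0,-10.7],[0,0,0.007],0],[[0,0,-10.7],[0,0,0.007],0],[[0,0,-10.7],[0,0,0.007],0],[[0,0,-10.7],[0,0,0.007],0]]'; python3 -m jog '[[[0,0,-10.7],[0,0,0],0],[[0,0,-10.7],[0,0,0],0],[[0,0,-10.7],[0,0,0],0],[[0,0,-10.7],[0,0,0],0],[[0,0,-10.7],[0,0,0],0],[[0,0,-10.7],[0,0,0],0],[[0,0,-10.7],[0,0,0],0],[[0,0,-10.7],[0,0,0],0],[[0,0,-10.7],[0,0,0],0],[[0,0,-10.7],[0,0,0],0]]';python3 -m jog '[[[0,0,0],[0,0,0],0],[[0,0,0],[0,0,0],0]]'
```

```text
time_s: 3.95
tcp_pos: [0.4995, -0.0478, 0.0816]
tool_rot: [180.0, 0.0, 126.4]
contact_force: [0.2, -0.3, 0.2]
opening: -0.0001
finger_force: 0.0
time_s: 5.2
tcp_pos: [0.4995, -0.0478, 0.0819]
tool_rot: [-180.0, 0.0, -126.6]
contact_force: [-0.2, 0.3, 0.4]
opening: -0.0002
finger_force: 0.0
time_s: 5.45
tcp_pos: [0.4998, -0.047, 0.0816]
tool_rot: [-180.0, 0.0, -127.0]
contact_force: [-0.4, -0.5, -0.3]
opening: 0.0001
finger_force: 0.0
```

```bash
J='python3 -m jog'; python3 -m jog '[[[0,0,0],[0,0,0.009],0],[[0,0,0],[0,0,0],0]]'|grep -E "tcp|force"; python3 -m jog '[[[0,0,0],[0,0,0.001],0],[[0,0,0],[0,0,0],0]]'|grep -E "tcp|contact"; python3 -m jog '[[[0,0,0],[0,0,0.001],0],[[0,0,0],[0,0,0],0]]'|grep -E "tcp|contact"
```

```text
tcp_pos: [0.499, -0.0463, 0.0713]
contact_force: [0.4, 0.0, -0.6]
finger_force: 0.0
tcp_pos: [0.5, -0.0462, 0.0712]
contact_force: [0.4, 0.1, 0.3]
tcp_pos: [0.5, -0.0463, 0.0703]
contact_force: [-0.0, 0.7, -0.5]
```

```bash
 python3 -m jog '[[[0,0,0],[0,0,0.001],0],[[0,0,0],[0,0,0],0]]'|grep -E "tcp|contact"; python3 -m jog '[[[0,0,0],[0,0,0.001],0],[[0,0,0],[0,0,0],0]]'|grep -E "tcp|contact"
```

```text
tcp_pos: [0.4999, -0.0463, 0.0692]
contact_force: [-0.8, 0.1, -0.5]
tcp_pos: [0.5001, -0.0463, 0.0684]
contact_force: [-0.1, -0.7, 0.5]
```

```bash
 python3 -m jog '[[[0,0,0],[0,0,0.001],0],[[0,0,0],[0,0,0],0]]'|grep -E "tcp|contact"; python3 -m jog '[[[0,0,0],[0,0,0.0008],0],[[0,0,0],[0,0,0],0]]'|grep -E "tcp|contact"
```

```text
tcp_pos: [0.5001, -0.0463, 0.068]
contact_force: [-1.9, -0.3, 5.6]
tcp_pos: [0.5001, -0.0464, 0.0678]
contact_force: [-3.2, -0.2, 9.9]
```

```bash
 python3 -m jog '[[[0,0,0],[0,0,0.0008],0],[[0,0,0],[0,0,0],0]]'|grep -E "tcp|contact"; python3 -m jog '[[[0,0,0],[0,0,0.0008],0],[[0,0,0],[0,0,0],0]]'|grep -E "tcp|contact"
```

```text
tcp_pos: [0.5002, -0.0464, 0.0676]
contact_force: [-3.5, -0.3, 14.3]
tcp_pos: [0.5003, -0.0464, 0.0675]
contact_force: [-6.2, 0.2, 17.3]
```

Contact at z ≈ 0.0683, so the right corner needs to rise about 3.7 mm (89° clockwise). Backing off at once and gripping.

```bash
 python3 -m jog '[[[0,0,0],[0,0,-0.015],0.052],[[0,0,0],[0,0,0],0.052],[[0,0,0],[0,0,0],0.052],[[0,0,0],[0,0,0],0.052],[[0,0,0],[0,0,0],0.052]]'; python3 - <<'E'
from h import *
f=grab_frame("scene");cv2.imwrite("pics/g.png",cv2.resize(f["pixels"][110:240,200:340,::-1],(646,600)))
E
```

```text
time_s: 8.32
tcp_pos: [0.4996, -0.0463, 0.0793]
tool_rot: [179.9, -0.0, -126.8]
contact_force: [0.4, -0.2, -0.0]
opening: 0.0521
finger_force: 0.0
```

View pics/g.png

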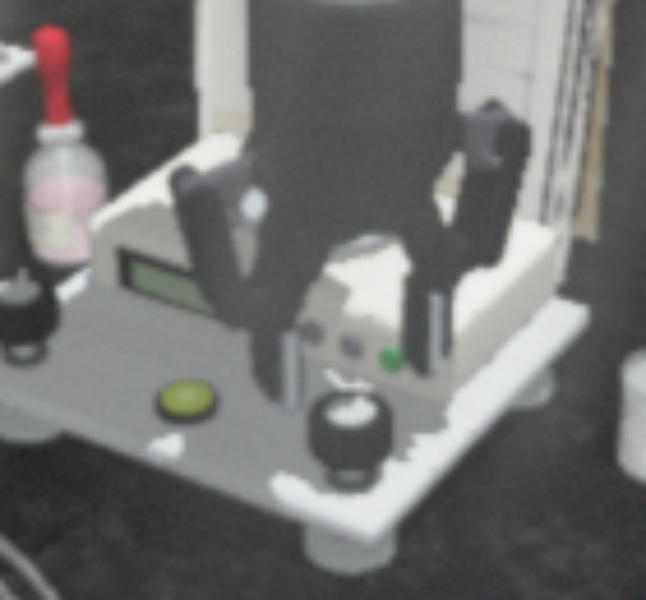

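The knob sits centred between the open fingers. Descend and close.

```bash
 python3 -m jog '[[[0,0,0],[0,0,0.012],0.052],[[0,0,0],[0,0,0.012],0.052],[[0,0,0],[0,0,0.013],0.052],[[0,0,0],[0,0,0],0.052]]' | grep -E "tcp|contact|opening|finger"; python3 -m jog '[[[0,0,0],[0,0,0],0.030],[[0,0,0],[0,0,0],0.030],[[0,0,0],[0,0,0],0.030],[[0,0,0],[0,0,0],0.030]]'
```

```text
tcp_pos: [0.4985, -0.0462, 0.0412]
contact_force: [-0.5, -0.1, 0.2]
opening: 0.052
finger_force: 0.0
time_s: 9.38
tcp_pos: [0.5002, -0.0463, 0.0433]
tool_rot: [-180.0, 0.0, -126.8]
contact_force: [-1.1, 1.0, 1.7]
opening: 0.0314
finger_force: 58.7
```

```bash
 python3 -m jog '[[[0,0,10],[0,0,-0.0004],0.03],[[0,0,10],[0,0,-0.0004],0.03],[[0,0,10],[0,0,-0.0005],0.03],[[0,0,0],[0,0,0],0.03]]' | grep -vE "opening"
```

```text
time_s: 9.88
tcp_pos: [0.4996, -0.045, 0.0444]
tool_rot: [179.8, 0.0, -156.7]
contact_force: [-2.0, 4.2, 3.1]
finger_force: 58.6
```

```bash
 python3 -m jog '[[[0,0,10],[0,0.0006,-0.0004],0.03],[[0,0,10],[0,0,-0.0004],0.03],[[0,0,10],[0,0,-0.0005],0.03],[[0,0,0],[0,0,0],0.03]]' | grep -vE "opening"
```

```text
time_s: 10.38
tcp_pos: [0.5, -0.0436, 0.0457]
tool_rot: [179.7, 0.0, 173.4]
contact_force: [-0.7, 7.7, 2.8]
finger_force: 58.5
```

```bash
 python3 -m jog '[[[0,0,0],[0,0,0],0.044],[[0,0,0],[0,0,0],0.044],[[0,0,0],[0,0,0],0.044]]'; python3 - <<'E'
from h import *
for i in range(6):
    f=grab_frame("scene");o=telemetry.get_obs();print(o["tcp_pos"],o["contact_force"])
cv2.imwrite("pics/s3.png",f["pixels"][:,:,::-1])
a=cv2.imread("pics/scene0.png").astype(int);b=f["pixels"][:,:,::-1].astype(int)
# shift of balance's front right corner region / display
for n,(u0,v0,u1,v1) in dict(front=(180,180,300,240),disp=(220,160,262,185)).items():
    A=cv2.cvtColor(a[v0:v1,u0:u1].astype(np.uint8),6).astype(np.float32);B=cv2.cvtColor(b[v0:v1,u0:u1].astype(np.uint8),6).astype(np.float32);print(n,cv2.phaseCorrelate(A,B))
E
```

```text
time_s: 10.75
tcp_pos: [0.4998, -0.0462, 0.0455]
tool_rot: [-180.0, 0.0, 173.2]
contact_force: [-0.5, -0.8, 0.1]
opening: 0.0438
finger_force: 0.0
[ 0.49979093 -0.04612717  0.04547024] [0.46839712 0.21533256 0.29908376]
[ 0.49976939 -0.0460554   0.04547263] [-0.833426    0.09659492  0.38681782]
[ 0.49975881 -0.0460094   0.04548519] [ 0.2868838  -0.32367623  1.03172176]
[ 0.49972903 -0.04594962  0.04547884] [-0.49976052  0.08811667 -0.21170041]
[ 0.49973435 -0.04592036  0.04548416] [-0.45354111 -0.29692626 -0.52100491]
[ 0.49973122 -0.04587798  0.04548203] [-0.24220863 -0.16007898 -0.16283404]
front ((-0.15180405540316855, -0.7251335223575914), 0.6612670575247871)
disp ((1.13415835022861, -0.6092131653955324), 0.49023197343614366)
```

```bash
 python3 -m jog '[[[0,0,0],[-0.001,0.002,0],0.044],[[0,0,0],[0,0,0],0.03],[[0,0,0],[0,0,0],0.03],[[0,0,0],[0,0,0],0.03]]';  python3 -m jog '[[[0,0,9.7],[0,0,-0.0004],0.03],[[0,0,9.7],[0,0,-0.0004],0.03],[[0,0,9.7],[0,0,-0.0004],0.03],[[0,0,0],[0,0,0],0.03]]' | grep -vE "opening"
```

```text
time_s: 11.55
tcp_pos: [0.5012, -0.0439, 0.0458]
tool_rot: [-180.0, 0.0, 173.2]
contact_force: [-1.3, -0.2, 2.4]
opening: 0.0309
finger_force: 58.5
time_s: 12.05
tcp_pos: [0.5019, -0.0431, 0.047]
tool_rot: [179.9, 0.0, 144.2]
contact_force: [1.9, 3.6, 1.2]
finger_force: 58.4
```

```bash
 python3 -m jog '[[[0,0,0],[0,0,0],0.05],[[0,0,0],[0,0,0],0.05],[[0,0,0],[0,0,0],0.05],[[0,0,0],[0,0,-0.02],0.05],[[0,0,0],[0,0,-0.022],0.05],[[0,0,0],[0,0,0],0],[[0,0,0],[0,0,0],0],[[0,0,0],[0,0,0],0],[[0,0,0],[0,0,0.006],0],[[0,0,0],[0,0,0.006],0]]';  python3 -m jog '[[[0,0,0],[0,0,0],0],[[0,0,0],[0,0,0],0]]' | grep -vE "opening"
```

```text
time_s: 13.3
tcp_pos: [0.5006, -0.0438, 0.0758]
tool_rot: [-180.0, -0.0, 144.1]
contact_force: [0.5, -0.3, 0.4]
opening: 0.0003
finger_force: 0.0
time_s: 13.55
tcp_pos: [0.5009, -0.0439, 0.0765]
tool_rot: [-180.0, -0.0, 144.1]
contact_force: [-0.1, 0.8, 0.5]
finger_force: 0.0
```

```bash
 python3 -m jog '[[[0,0,0],[0,0,0.0025],0],[[0,0,0],[0,0,0],0]]'|grep -E "tcp|contact";python3 -m jog '[[[0,0,0],[0,0,0.001],0],[[0,0,0],[0,0,0],0]]'|grep -E "tcp|contact"
```

```text
tcp_pos: [0.5009, -0.0439, 0.0741]
contact_force: [-0.5, -0.4, -0.5]
tcp_pos: [0.5009, -0.0439, 0.0732]
contact_force: [-0.5, 0.2, 0.1]
```

```bash
 python3 -m jog '[[[0,0,0],[0,0,0.0008],0],[[0,0,0],[0,0,0],0]]'|grep -E "tcp|contact"
```

```text
tcp_pos: [0.5009, -0.0439, 0.0724]
contact_force: [0.8, 0.3, 0.9]
```

```bash
 python3 -m jog '[[[0,0,0],[0,0,0.0007],0],[[0,0,0],[0,0,0],0]]'|grep -E "tcp|contact"
```

```text
tcp_pos: [0.5011, -0.0439, 0.0719]
contact_force: [-0.9, 0.5, 1.2]
```

```bash
 python3 -m jog '[[[0,0,0],[0,0,-0.016],0],[[0,0,0],[-0.0322,0.0299,0],0],[[0,0,0],[-0.0322,0.0299,0],0],[[0,0,0],[-0.0322,0.0299,0],0],[[0,0,0],[0,0,0],0],[[0,0,0],[0,0,0.006],0],[[0,0,0],[0,0,0],0]]'|grep -E "time|tcp|contact";python3 -m jog '[[[0,0,0],[0,0,0.001],0],[[0,0,0],[0,0,0],0]]'|grep -E "tcp|contact"
```

```text
time_s: 15.42
tcp_pos: [0.6299, -0.028, 0.0808]
contact_force: [-0.1, -0.1, -0.1]
tcp_pos: [0.6315, -0.028, 0.0811]
contact_force: [0.5, -1.6, -0.4]
```

```bash
 python3 -m jog '[[[0,0,0],[0,0,0.0008],0],[[0,0,0],[0,0,0],0]]'|grep -E "tcp|contact"
```

```text
tcp_pos: [0.6318, -0.0279, 0.08]
contact_force: [-1.1, 0.7, 0.0]
```

```bash
 python3 -m jog '[[[0,0,0],[0,0,0.0009],0],[[0,0,0],[0,0,0],0]]'|grep -E "tcp|contact"
```

```text
tcp_pos: [0.6318, -0.0279, 0.0789]
contact_force: [0.1, 1.3, -0.4]
```

```bash
 python3 -m jog '[[[0,0,0],[0,0,0.0007],0],[[0,0,0],[0,0,0],0]]'|grep -E "tcp|contact"
```

```text
tcp_pos: [0.6318, -0.0279, 0.0782]
contact_force: [-0.1, 0.1, 0.4]
```

```bash
 python3 -m jog '[[[0,0,0],[0,0,0.0008],0],[[0,0,0],[0,0,0],0]]'|grep -E "tcp|contact"
```

```text
tcp_pos: [0.6318, -0.0279, 0.0774]
contact_force: [0.4, -0.5, -0.0]
```

```bash
 python3 -m jog '[[[0,0,0],[0,0,0.0008],0],[[0,0,0],[0,0,0],0]]'|grep -E "tcp|contact"
```

```text
tcp_pos: [0.6319, -0.0279, 0.0769]
contact_force: [-0.7, 0.1, 1.7]
```

```bash
python3 - <<'E'
from h import *
f=grab_frame("scene");o=telemetry.get_obs();print(o["time_s"],o["tcp_pos"],proj(f,o["tcp_pos"]))
cv2.imwrite("pics/p4.png",cv2.resize(f["pixels"][110:240,190:350,::-1],(738,600)))
E
```

```text
16.975 [ 0.63190118 -0.02791121  0.07690542] (np.float64(298.049832836441), np.float64(160.15428327093676))
```

View pics/p4.png

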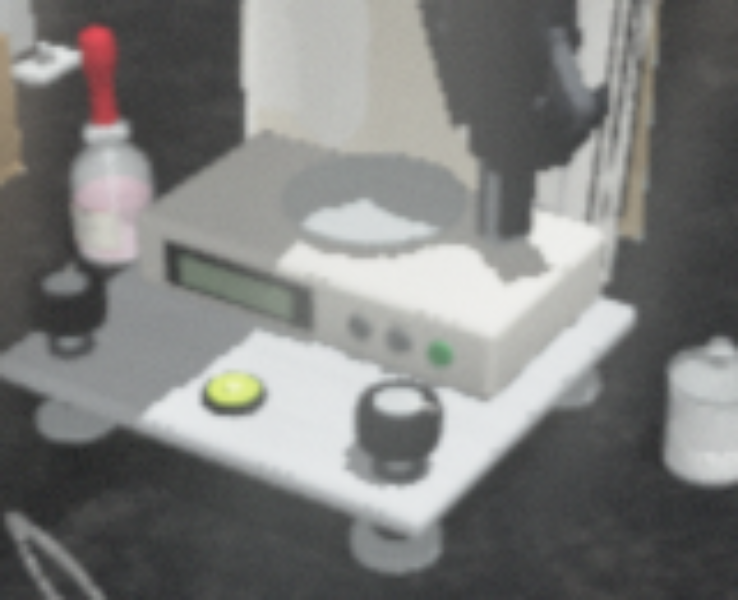

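The tip touches the housing at (505,240) in the crop, reading 77.1 mm against the nominal 79. To avoid depending on the absolute height, I touch the housing's front as well and get the pitch from the difference.

```bash
 python3 -m jog '[[[0,0,0],[0,0,0.0004],0],[[0,0,0],[0,0,0],0]]'|grep -E "tcp|contact";  python3 -m jog '[[[0,0,0],[0,0,-0.006],0],[[0,0,0],[0.0262,-0.0165,0],0],[[0,0,0],[0.0263,-0.0165,0],0],[[0,0,0],[0,0,0.003],0],[[0,0,0],[0,0,0],0]]'|grep -E "time|tcp|contact"; python3 -m jog '[[[0,0,0],[0,0,0.0008],0],[[0,0,0],[0,0,0],0]]'|grep -E "tcp|contact"
```

```text
tcp_pos: [0.632, -0.0279, 0.0768]
contact_force: [-2.0, -0.5, 3.9]
time_s: 17.85
tcp_pos: [0.5706, -0.0238, 0.0794]
contact_force: [0.8, 0.1, 0.2]
tcp_pos: [0.5707, -0.0239, 0.0784]
contact_force: [0.7, 0.1, -0.1]
```

```bash
 python3 -m jog '[[[0,0,0],[0,0,0.0006],0],[[0,0,0],[0,0,0],0]]'|grep -E "tcp|contact"
```

```text
tcp_pos: [0.57, -0.0238, 0.0777]
contact_force: [-0.7, -0.8, -0.4]
```

```bash
 python3 -m jog '[[[0,0,0],[0,0,0.0005],0],[[0,0,0],[0,0,0],0]]'|grep -E "tcp|contact"
```

```text
tcp_pos: [0.5699, -0.0238, 0.0774]
contact_force: [0.6, -0.5, 0.4]
```

```bash
 python3 -m jog '[[[0,0,0],[0,0,0.0005],0],[[0,0,0],[0,0,0],0]]'|grep -E "tcp|contact"
```

```text
tcp_pos: [0.57, -0.0239, 0.077]
contact_force: [0.0, -0.8, 0.5]
```

```bash
 python3 -m jog '[[[0,0,0],[0,0,0.0004],0],[[0,0,0],[0,0,0],0]]'|grep -E "tcp|contact"
```

```text
tcp_pos: [0.57, -0.0238, 0.0769]
contact_force: [-1.8, 1.0, 3.1]
```

The front touch reads 76.9 mm and the rear 76.8 mm, so pitch is level. Now the left knob.

```bash
 python3 -m jog '[[[0,0,0],[0,0,-0.016],0],[[0,0,0],[0.0444,0.0293,0],0.052],[[0,0,0],[0.0444,0.0293,0],0.052],[[0,0,0],[0.0444,0.0293,0],0.052],[[0,0,-10.7],[0,0,0],0.052],[[0,0,-10.7],[0,0,0],0.052],[[0,0,-10.7],[0,0,0],0.052],[[0,0,-10.7],[0,0,0],0.052],[[0,0,-10.7],[0,0,0],0.052],[[0,0,-10.7],[0,0,0],0.052]]'|grep -E "time|tcp|contact";  python3 -m jog '[[[0,0,-10.7],[0,0,0],0.052],[[0,0,-10.7],[0,0,0],0.052],[[0,0,-10.7],[0,0,0],0.052],[[0,0,-10.7],[0,0,0],0.052],[[0,0,-10.7],[0,0,0],0.052],[[0,0,-10.7],[0,0,0],0.052],[[0,0,0],[0,0,0],0.052],[[0,0,0],[0,0,0],0.052]]';python3 - <<'E'
from h import *
f=grab_frame("scene");o=telemetry.get_obs();print(o["joint_positions"][5],proj(f,o["tcp_pos"]))
cv2.imwrite("pics/p5.png",cv2.resize(f["pixels"][100:230,150:310,::-1],(738,600)))
E
```

```text
time_s: 20.35
tcp_pos: [0.5141, 0.1257, 0.0935]
contact_force: [-0.4, 0.1, -0.1]
time_s: 21.35
tcp_pos: [0.5139, 0.1256, 0.093]
tool_rot: [-180.0, 0.0, -87.7]
contact_force: [-0.6, -0.9, 0.0]
opening: 0.0521
finger_force: 0.0
-78.63208656439282 (np.float64(201.5053330157645), np.float64(160.84793093034887))
```

View pics/p5.png

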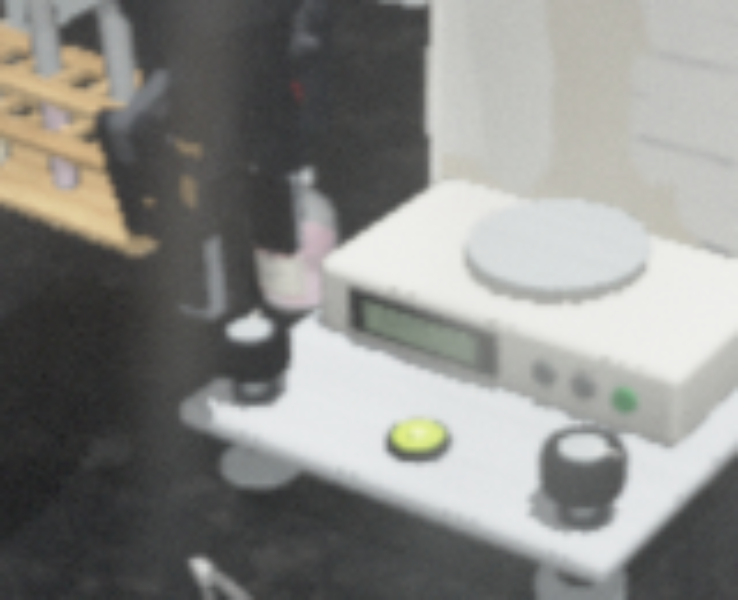

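The fingers straddle the left knob (cap at crop (250,328)). I shift 1.5 mm towards −y and descend.

```bash
 python3 -m jog '[[[0,0,0],[0.0015,0,0.012],0.052],[[0,0,0],[0,0,0.012],0.052],[[0,0,0],[0,0,0],0.052]]'|grep -E "time|tcp|contact"
```

```text
time_s: 21.78
tcp_pos: [0.5122, 0.1236, 0.0666]
contact_force: [-1.0, -0.1, 0.1]
```

```bash
 python3 -m jog '[[[0,0,0],[0,0,0.01],0.052],[[0,0,0],[0,0,0.0115],0.052],[[0,0,0],[0,0,0],0.052],[[0,0,0],[0,0,0],0.052],[[0,0,0],[0,0,0],0.03],[[0,0,0],[0,0,0],0.03],[[0,0,0],[0,0,0],0.03],[[0,0,0],[0,0,0],0.03]]'
```

```text
time_s: 22.78
tcp_pos: [0.5137, 0.1242, 0.0473]
tool_rot: [-180.0, 0.0, -87.5]
contact_force: [-1.9, 0.9, 3.1]
opening: 0.0312
finger_force: 57.4
```

```bash
 python3 -m jog '[[[0,0,0],[0,0,-0.0006],0.03],[[0,0,10],[0,0,0],0.03],[[0,0,10],[0,0,0],0.03],[[0,0,10],[0,0,0],0.03],[[0,0,0],[0,0,0],0.03]]'|grep -E "time|tcp|contact|tool"
```

```text
time_s: 23.4
tcp_pos: [0.5132, 0.1242, 0.0476]
tool_rot: [179.9, 0.0, -117.4]
contact_force: [-2.9, 1.7, 3.5]
```

```bash
 python3 -m jog '[[[0,0,0],[0,0,-0.0008],0.03],[[0,0,10],[0,0,0],0.03],[[0,0,10],[0,0,0],0.03],[[0,0,10],[0,0,0],0.03],[[0,0,0],[0,0,0],0.03]]'|grep -E "time|tcp|contact|tool"
```

```text
time_s: 24.02
tcp_pos: [0.5129, 0.1245, 0.048]
tool_rot: [179.9, -0.1, -147.3]
contact_force: [-2.9, 3.1, 1.5]
```

```bash
 python3 -m jog '[[[0,0,10],[0,0,0],0.03],[[0,0,10],[0,0,0],0.03],[[0,0,10],[0,0,0],0.03],[[0,0,0],[0,0,0],0.03]]'|grep -E "time|tcp|contact|tool"
```

```text
time_s: 24.52
tcp_pos: [0.5128, 0.125, 0.0481]
tool_rot: [179.9, -0.1, -177.3]
contact_force: [-2.8, 4.9, 1.4]
```

```bash
 python3 -m jog '[[[0,0,10],[0.0005,0.001,0],0.03],[[0,0,10],[0,0,0],0.03],[[0,0,10],[0,0,0],0.03],[[0,0,0],[0,0,0],0.03]]'|grep -E "time|tcp|contact|tool"
```

```text
time_s: 25.02
tcp_pos: [0.5129, 0.1255, 0.0482]
tool_rot: [180.0, -0.1, 152.8]
contact_force: [-3.5, 3.7, 0.7]
```

```bash
 python3 -m jog '[[[0,0,10],[0.0005,0.0005,0],0.03],[[0,0,10],[0,0,0],0.03],[[0,0,0],[0,0,0],0.03]]'|grep -E "time|tcp|contact|tool"
```

```text
time_s: 25.4
tcp_pos: [0.5131, 0.1258, 0.0483]
tool_rot: [180.0, -0.0, 132.8]
contact_force: [-1.6, 2.7, -0.0]
```

```bash
 python3 -m jog '[[[0,0,10],[0,0,0],0.03],[[0,0,10],[0,0,0],0.03],[[0,0,0],[0,0,0],0.03]]'|grep -E "time|tcp|contact|tool"
```

```text
time_s: 25.78
tcp_pos: [0.5134, 0.126, 0.0484]
tool_rot: [179.9, -0.0, 112.9]
contact_force: [-0.3, 3.6, -1.3]
```

```bash
 python3 -m jog '[[[0,0,10],[0,0,0],0.03],[[0,0,10],[0,0,0],0.03],[[0,0,0],[0,0,0],0.03]]'|grep -E "time|tcp|contact|tool"
```

```text
time_s: 26.15
tcp_pos: [0.5137, 0.1259, 0.0484]
tool_rot: [179.9, -0.0, 92.9]
contact_force: [-0.1, 3.1, -2.8]
```

```bash
 python3 -m jog '[[[0,0,10],[0,0,0.0004],0.03],[[0,0,10],[0,0,0],0.03],[[0,0,0],[0,0,0],0.03]]'|grep -E "time|tcp|contact|tool"
```

```text
time_s: 26.52
tcp_pos: [0.514, 0.1258, 0.0484]
tool_rot: [179.9, -0.1, 72.9]
contact_force: [1.1, 4.7, -2.1]
```

```bash
 python3 -m jog '[[[0,0,0],[0,0,0],0.05],[[0,0,0],[0,0,0],0.05],[[0,0,0],[0,0,0],0.05],[[0,0,0],[0,0,-0.02],0.05],[[0,0,0],[0,0,-0.022],0.05],[[0,0,0],[0,0,0],0],[[0,0,0],[0,0,0],0],[[0,0,0],[0,0,0],0],[[0,0,0],[0,0,0.006],0],[[0,0,0],[0,0,0.006],0]]'|grep -E "tcp|contact"; python3 -m jog '[[[0,0,0],[0,0,0.002],0],[[0,0,0],[0,0,0],0]]'|grep -E "tcp|contact";python3 - <<'E'
from h import *
f=grab_frame("scene");o=telemetry.get_obs();print(o["time_s"],o["tcp_pos"],proj(f,o["tcp_pos"]))
cv2.imwrite("pics/p6.png",cv2.resize(f["pixels"][130:250,170:330,::-1],(800,600),interpolation=cv2.INTER_CUBIC))
E
```

```text
tcp_pos: [0.5126, 0.1256, 0.0771]
contact_force: [-1.0, -0.3, -0.0]
tcp_pos: [0.5127, 0.1256, 0.0756]
contact_force: [-0.4, -0.3, 1.0]
28.075 [0.51293749 0.12564636 0.07588878] (np.float64(201.94844581703927), np.float64(168.47897899594608))
```

View pics/p6.png

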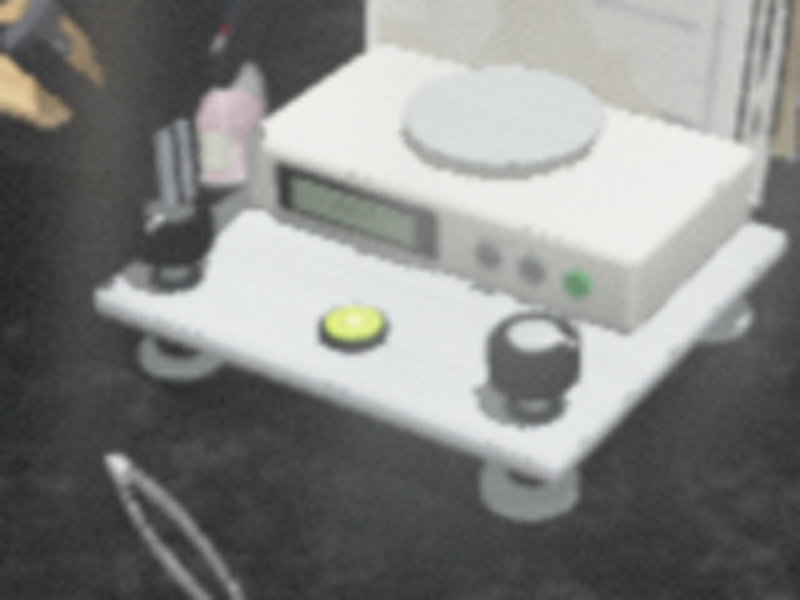

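The picture shows the fingertips about 4 mm above the left cap at (175,205), with the left foot near or on its disc. I press it in small steps.

```bash
 python3 -m jog '[[[0,0,0],[0,0,0.0025],0],[[0,0,0],[0,0,0],0],[[0,0,0],[0,0,0],0]]'|grep -E "tcp|contact"; python3 -m jog '[[[0,0,0],[0,0,0.0008],0],[[0,0,0],[0,0,0],0]]'|grep -E "tcp|contact"
```

```text
tcp_pos: [0.513, 0.1257, 0.0736]
contact_force: [-0.0, 0.0, -0.5]
tcp_pos: [0.5129, 0.1257, 0.0727]
contact_force: [-0.9, -0.9, 0.0]
```

```bash
 python3 -m jog '[[[0,0,0],[0,0,0.0008],0],[[0,0,0],[0,0,0],0]]'|grep -E "tcp|contact"
```

```text
tcp_pos: [0.513, 0.1257, 0.072]
contact_force: [0.3, 0.4, 1.4]
```

```bash
 python3 -m jog '[[[0,0,0],[0,0,0.0006],0],[[0,0,0],[0,0,0],0]]'|grep -E "tcp|contact"
```

```text
tcp_pos: [0.513, 0.1257, 0.0719]
contact_force: [-2.2, -0.4, 5.3]
```

```bash
 python3 -m jog '[[[0,0,0],[0,0,0.0006],0],[[0,0,0],[0,0,0],0]]'|grep -E "tcp|contact"
```

```text
tcp_pos: [0.5131, 0.1258, 0.0717]
contact_force: [-2.3, -0.1, 8.4]
```

```bash
 python3 -m jog '[[[0,0,0],[0,0,-0.012],0],[[0,0,0],[-0.0551,0.0128,0],0],[[0,0,0],[-0.0551,0.0128,0],0],[[0,0,0],[-0.0551,0.0128,0],0],[[0,0,0],[0,0,0],0],[[0,0,0],[0,0,0.0085],0],[[0,0,0],[0,0,0],0],[[0,0,0],[0,0,0],0]]'|grep -E "time|tcp|contact"; python3 -m jog '[[[0,0,0],[0,0,0.0008],0],[[0,0,0],[0,0,0],0]]'|grep -E "tcp|contact"
```

```text
time_s: 30.45
tcp_pos: [0.4998, -0.0423, 0.0739]
contact_force: [-1.1, 0.3, 0.6]
tcp_pos: [0.4999, -0.043, 0.0734]
contact_force: [-1.2, 0.0, 0.5]
```

```bash
 python3 -m jog '[[[0,0,0],[0,0,0.0006],0],[[0,0,0],[0,0,0],0]]'|grep -E "tcp|contact"
```

```text
tcp_pos: [0.4998, -0.0435, 0.0728]
contact_force: [-0.3, 0.5, -0.1]
```

```bash
 python3 -m jog '[[[0,0,0],[0,0,0.0006],0],[[0,0,0],[0,0,0],0]]'|grep -E "tcp|contact"
```

```text
tcp_pos: [0.4998, -0.0436, 0.0722]
contact_force: [-0.4, -0.1, -0.1]
```

```bash
 python3 -m jog '[[[0,0,0],[0,0,0.0006],0],[[0,0,0],[0,0,0],0]]'|grep -E "tcp|contact"
```

```text
tcp_pos: [0.4998, -0.0436, 0.072]
contact_force: [-1.4, -0.4, 3.4]
```

```bash
 python3 -m jog '[[[0,0,0],[0,0,0.0006],0],[[0,0,0],[0,0,0],0]]'|grep -E "tcp|contact"
```

```text
tcp_pos: [0.4998, -0.0437, 0.0718]
contact_force: [-2.0, 0.1, 7.2]
```

```bash
 python3 -m jog '[[[0,0,0],[0,0,0.0004],0],[[0,0,0],[0,0,0],0]]'|grep -E "tcp|contact"
```

```text
tcp_pos: [0.4999, -0.0437, 0.0717]
contact_force: [-3.3, 0.6, 10.4]
```

Right is firm with no slack. Now a fine, averaged probe at the left for small slack.

```bash
cat > avg.py <<'E'
from h import *
F=[];Z=[]
for i in range(6):
    grab_frame("top");o=telemetry.get_obs();F.append(o["contact_force"][2]);Z.append(o["tcp_pos"][2])
print(round(o["time_s"],2),"F %.2f z %.3f mm"%(np.mean(F),1000*np.mean(Z)))
E
python3 -m jog '[[[0,0,0],[0,0,-0.012],0],[[0,0,0],[0.0551,-0.0128,0],0],[[0,0,0],[0.0551,-0.0128,0],0],[[0,0,0],[0.0551,-0.0128,0],0],[[0,0,0],[0,0,0],0],[[0,0,0],[0,0,0.0098],0],[[0,0,0],[0,0,0],0],[[0,0,0],[0,0,0],0]]'|grep -E "time|tcp|contact";python3 avg.py;python3 -m jog '[[[0,0,0],[0,0,0.0003],0]]' >/dev/null;python3 avg.py
```

```text
time_s: 32.95
tcp_pos: [0.5124, 0.1241, 0.0724]
contact_force: [1.1, -0.3, -0.4]
33.25 F -0.14 z 72.694 mm
33.67 F -0.03 z 72.496 mm
```

```bash
python3 -m jog '[[[0,0,0],[0,0,0.0002],0]]' >/dev/null;python3 avg.py;python3 -m jog '[[[0,0,0],[0,0,0.0002],0]]' >/dev/null;python3 avg.py;python3 -m jog '[[[0,0,0],[0,0,0.0002],0]]' >/dev/null;python3 avg.py
```

```text
34.1 F -0.18 z 72.290 mm
34.52 F 0.49 z 72.096 mm
34.95 F 1.38 z 72.023 mm
```

```bash
python3 -m jog '[[[0,0,0],[0,0,0.0002],0]]' >/dev/null;python3 avg.py;python3 -m jog '[[[0,0,0],[0,0,0.0002],0]]' >/dev/null;python3 avg.py;python3 -m jog '[[[0,0,0],[0,0,0.0003],0]]' >/dev/null;python3 avg.py
```

```text
35.38 F 3.50 z 71.929 mm
35.8 F 5.40 z 71.832 mm
36.23 F 6.88 z 71.776 mm
```

No slack on either side, with equal heights. The left reads about 0.1 mm lower, so I add a small nudge (+7°, about 0.6 N) to give the left foot a sure share of the load.

```bash
python3 -m jog '[[[0,0,0],[0,0,-0.012],0.05],[[0,0,0],[0,0,0],0.05],[[0,0,0],[0,0,0],0.05],[[0,0,0],[0,0,0],0.05],[[0,0,0],[0,0,0.012],0.05],[[0,0,0],[0,0,0.012],0.05],[[0,0,0],[0,0,0.0115],0.05],[[0,0,0],[0,0,0],0.05]]';python3 -m jog '[[[0,0,0],[0,0,0],0.03],[[0,0,0],[0,0,0],0.03],[[0,0,0],[0,0,0],0.03],[[0,0,0],[0,0,0],0.03]]'
```

```text
time_s: 37.22
tcp_pos: [0.5116, 0.1253, 0.046]
tool_rot: [-179.8, 0.1, 72.5]
contact_force: [-0.5, -0.4, 0.2]
opening: 0.0501
finger_force: 0.0
time_s: 37.72
tcp_pos: [0.5132, 0.1255, 0.048]
tool_rot: [180.0, -0.0, 72.5]
contact_force: [0.7, -1.0, 0.4]
opening: 0.0311
finger_force: 57.7
```

```bash
python3 avg.py; python3 -m jog '[[[0,0,7],[0,0,0],0.03],[[0,0,0],[0,0,0],0.03]]'|grep -E "tool|contact"; python3 avg.py
```

```text
38.02 F 1.60 z 47.985 mm
tool_rot: [179.9, -0.0, 65.5]
contact_force: [-0.3, -2.3, 2.4]
38.58 F 3.57 z 48.064 mm
```

The force rose 2 N over 7°, so the foot is bearing. Release and check the right corner again.

```bash
python3 -m jog '[[[0,0,0],[0,0,0],0.05],[[0,0,0],[0,0,0],0.05],[[0,0,0],[0,0,0],0.05],[[0,0,0],[0,0,-0.02],0.05],[[0,0,0],[0,0,-0.022],0.05],[[0,0,0],[0,0,0],0],[[0,0,0],[0,0,0],0],[[0,0,0],[0,0,0],0],[[0,0,0],[0,0,0.006],0],[[0,0,7],[0,0,0.006],0]]'|grep -E "tcp|tool";python3 - <<'E'
import numpy as np
from h import *
o=telemetry.get_obs();y=np.radians(o["tool_rot"][2]);d=np.array([.4998,-.0437])-o["tcp_pos"][:2]
print(d@[np.cos(y),np.sin(y)],d@[np.sin(y),-np.cos(y)],o["tcp_pos"][2])
E
```

```text
tcp_pos: [0.5125, 0.1255, 0.0767]
tool_rot: [-180.0, 0.0, 58.3]
-0.15066757689966692 0.07812704877158176 0.07670078511125075
```

```bash
python3 -m jog '[[[0,0,0],[-0.0502,0.026,-0.003],0],[[0,0,0],[-0.0502,0.026,0],0],[[0,0,0],[-0.0502,0.026,0],0],[[0,0,0],[0,0,0],0],[[0,0,0],[0,0,0.006],0],[[0,0,0],[0,0,0],0],[[0,0,0],[0,0,0],0]]'|grep -E "tcp|contact";python3 avg.py;python3 -m jog '[[[0,0,0],[0,0,0.0006],0]]' >/dev/null;python3 avg.py
```

```text
tcp_pos: [0.5006, -0.0422, 0.0744]
contact_force: [0.4, -0.3, 0.8]
41.0 F -0.04 z 74.731 mm
41.42 F -0.09 z 74.107 mm
```

```bash
python3 -m jog '[[[0,0,0],[0,0,0.0018],0],[[0,0,0],[0,0,0],0]]' >/dev/null;python3 avg.py;python3 -m jog '[[[0,0,0],[0,0,0.0003],0]]' >/dev/null;python3 avg.py;python3 -m jog '[[[0,0,0],[0,0,0.0002],0]]' >/dev/null;python3 avg.py
```

```text
41.98 F -0.10 z 72.251 mm
42.4 F 2.18 z 72.138 mm
42.83 F 4.61 z 72.026 mm
```

```bash
python3 -m jog '[[[0,0,0],[0,0,0.0002],0]]' >/dev/null;python3 avg.py;python3 -m jog '[[[0,0,0],[0,0,0.0002],0]]' >/dev/null;python3 avg.py
```

```text
43.25 F 6.66 z 71.946 mm
43.67 F 7.09 z 71.905 mm
```

Both corners are firm and at equal height. Retreat and hand in.

```bash
python3 -m jog '[[[0,0,0],[0,0,-0.02],0],[[0,0,0],[0,0,-0.04],0],[[0,0,0],[0,0,-0.04],0],[[0,0,0],[0,0,0],0],[[0,0,0],[0,0,0],0],[[0,0,0],[0,0,0],0],[[0,0,0],[0,0,0],0]]'|grep -E "time|tcp|contact"; python3 -c "
from h import *
print(job.finish_job())"
```

```text
time_s: 44.55
tcp_pos: [0.5, -0.0434, 0.1702]
contact_force: [-0.5, 0.3, -0.0]
the job is handed in; nothing more can be done
None
```

I turned both front knobs until the balance measured level and neither front corner showed any slack when pressed, then handed the job in at about 45 s; the hand-in returned no verdict.

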